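Index the reagent carousel and take out the wide bottle

TASK

Bring the one wide bottle on the reagent carousel to the window in its cover: lift the spring plunger by its knob, turn the carousel with it, and let the plunger drop fully home in the notch of that station, which has to be found by feel. Then lift the bottle out through the window and set it down gently and upright in the steel dish on the left, leaving the plunger locked, the vials standing in their wells, and the timer, tip box and wash bottle where they are.

Things in the scene. Friction and masses are not known exactly. Their poses are not given: they have to be found in the camera images.
- carousel: Fixed stand of the reagent carousel: round white foot 252 mm across, 12 mm thick, three steel posts, a clear cover 250 mm across at 102 to 107 mm height. Origin: centre of the foot's underside, on the vertical turning axis, z up. The cover has one pick window: an open sector 100 degrees wide from radius 60 mm to the rim, centred on the stand's own -x. Elsewhere the cover is 10 mm above the bottle.
- window (a point): A place: middle of the pick window, 90 mm from the axis in the stand's -x direction, at the height of the well floors (22 mm above the worktop). A thing in the well here can be lifted straight out.
- axis_top (a point): Point on the turning axis, top of the cover (107 mm up). Round it lies the metal index ring: mean radius 45 mm, 16 mm wide, 10 mm high, with a 31 mm parking slot on the window side (plunger stands in it at first) and five 11 mm notches, 60 degrees apart from it. The ring is clamped turned by up to 0.2 rad either way from the stand, by an unknown angle: find the notch by feel.
- rotor (a joint): Turn of the carousel about the stand's z in rad, counter-clockwise from above positive, range -3.5 to 3.5; at 0 the crank and plunger point to the window; starts within 0.02 of 0. Disc with six wells (inner diameter 41 mm, walls 10 mm high, 90 mm from the axis, 60 degrees apart, one below the crank), crank above the cover. Friction 0.05 N m; stays where left; pushed at the knob it feels like 1 kg.
- plunger (a joint): Lift of the spring plunger, m, straight up: 0 = home in a notch, stop 0.016. The pin (8 mm, flat end) clears the ring above 0.009; on the ring's top it reads 0.0085. Spring 3 N at 0, 5.4 N at 0.016. Let go over the ring, it slides on its top as the carousel is turned and snaps down by itself at a notch (1.5 mm play each side); the carousel is then locked until it is lifted.
- knob_grip (a point): Middle of the plunger's black round knob: 22 mm diameter, from 17 mm below to 16 mm above this point, 45 mm from the turning axis; 163 mm above the worktop with the plunger home. It spins freely about its upright axis, so the hand need not turn with the crank. From 23 mm below this point down is the crank's sleeve, 18 mm thick.
- wide_bottle: The wanted thing: the only wide bottle on the carousel, round, 34 mm diameter, 70 mm tall (body to 58 mm, then a cap 21 mm across), about 40 to 60 g. Origin: centre of its underside, z up. At the start it stands in one of the three wells farthest from the window.
- dish: Round low steel dish fixed on the worktop left of the grey card station: 102 mm inside diameter, rim 9 mm high. Origin: centre of its underside.
- dish_floor (a point): Centre of the dish's inner floor, 3 mm above the worktop.
- vial_a: White dropper vial, 23 mm diameter, 57 mm tall, standing in a well of the carousel; origin: centre of its underside. To stay in its well.
- vial_b: Another such vial in another well.
- vial_c: A third such vial in another well.
- timer: Bystander: flat bench timer 58 x 68 x 18 mm lying behind the carousel, to its left; origin: centre of its underside.
- tip_box: Bystander: box of pipette tips 98 x 128 x 78 mm to the right of the carousel; origin: centre of its underside.
- wash_bottle: Bystander: squeeze wash bottle 87 x 58 x 168 mm behind the dish; its 58 mm round body stands 14 mm from its origin along its own x.

How it is judged (in metres and radians):
On the way, in this order (a step that is already met when the one before it is completed fails the run):
1. the wide bottle, still standing in its well, is at the window and the plunger has dropped home in the notch (horizontal distance between wide_bottle and window below 0.032 m and z of wide_bottle in the frame of carousel below 0.026 m and angle between wide_bottle's own z axis and vertical below 0.15 rad and value of joint plunger below 0.003 m and velocity of joint rotor between -0.1 and 0.1 rad/s), for 0.2 s.
2. the bottle has been lifted out through the window, with the plunger still home (z of wide_bottle in the frame of carousel above 0.045 m and horizontal distance between wide_bottle and window below 0.12 m and value of joint plunger below 0.003 m), for 0.1 s.
At the end, for the whole second after the job is handed in: The wide bottle stands upright (within 5 degrees), at rest, on the floor of the dish, its centre within 38 mm of the dish's; the plunger is fully down (under 3 mm); the three vials stand upright (within 9 degrees) in their wells on the carousel (horizontal distance between wide_bottle and dish_floor below 0.038 m and z of wide_bottle in the frame of dish_floor between -0.004 and 0.004 m and angle between wide_bottle's own z axis and vertical below 0.08 rad and linear speed of wide_bottle below 0.02 m/s and value of joint plunger below 0.003 m and z of vial_a in the frame of carousel between 0.018 and 0.028 m and z of vial_b in the frame of carousel between 0.018 and 0.028 m and z of vial_c in the frame of carousel between 0.018 and 0.028 m and angle between each of vial_a, vial_b, vial_c's own z axis and vertical below 0.15 rad); the robot touches nothing.
It fails at once if the timer is pushed more than 20 mm or tipped (distance of timer from where it was at the start of the episode above 0.02 m or angle between timer's own z axis and vertical above 0.3 rad).
It fails at once if the tip box is pushed more than 20 mm or tipped (distance of tip_box from where it was at the start of the episode above 0.02 m or angle between tip_box's own z axis and vertical above 0.3 rad).
It fails at once if the wash bottle is pushed more than 20 mm or tipped (distance of wash_bottle from where it was at the start of the episode above 0.02 m or angle between wash_bottle's own z axis and vertical above 0.3 rad).
It fails at once if a vial is tipped over or lifted out of its well (angle between any of vial_a, vial_b, vial_c's own z axis and vertical above 0.5 rad or z of any of vial_a, vial_b, vial_c in the frame of carousel above 0.045 m).
It fails at once if the bottle strikes the dish hard (more than 40 N) (contact force between wide_bottle and dish above 40 N).
It also fails if it takes over 58 s, if anything falls off the work surface, if the arm or the gripper's body presses on something with over 40 N, if the wrist force passes 120 N, or if a joint passes its speed limit or range.

ROBOT

A 6-joint arm with a two-finger parallel gripper is mounted at the origin on a cart in front of the work surface, level with it; the furniture and walls round the work are solid. World frame = base frame: x ahead of the robot, y to its left, z up, the work surface at z = 0. Lengths are in mm, angles in rad, forces in N, time in s.
With the tool pointing down it reaches from about 250 to 725 mm from the base axis. Payload 4 kg.
Tool frame: the origin (TCP) lies on the centre line of the jaws, within the pads' length; the fingertips stand 22 mm ahead of it and the grasp point (between the pads) lies 3 mm ahead of it; z points along the fingers, y is the direction in which the jaws open and shut (so a half turn about z gives the same grasp; the last joint's range is limited). The gripper opens to 85 mm and grips with 20 to 120 N. Pads are 22 mm wide; open, the fingers measure 114 mm over their backs; the gripper's body (76 mm by 85 mm) begins 54 mm behind the grasp point. The pads swing forward as they close: fully open they stand 13 mm farther back than shut.
Start: joints at [-1.241, 0.241, 0.005, 1.335, 0, 1.571], TCP at [161.925, -473.054, 253.306] pointing down, gripper open.
Joint ranges: [-2.72, 2.72], [-1.05, 1.87], [-1.09, 1.28], [-1.99, 2.15], [-1.42, 1.44], [-3.14, 3.14]. Speed limits (rad/s): [2.79, 2.79, 3.14, 3.14, 3.14, 3.14].

INTERFACE

Orientations are given as a rotation vector (axis times angle).
In Python, from station import readout, cams, manip gives the robot as it stands. The module is installed in compiled form; this text tells all that it offers.
- The arm moves only by the tool send_rows, never from a script. Its argument "plan" is a list of rows, each a list of 3 entries, a list of its own where there are three numbers: the shift along the world's x, y, z in units of 0.3 m (1.0 is 0.3 m), then the turn, a rotation vector about the world's x, y, z in units of 60 degrees (1.0 is 60 degrees), then the opening, from -1 (shut) to 1 (fully open), so that 0 is half open. A call has 1 to 5 rows; each row is the pose to reach, as a shift and turn from the pose commanded when the call began; what a row does not reach only later rows make up. A row lasts 1/8 s, in which the tool goes at most 62.5 mm and 10.7 degrees, less where a joint would pass 70% of its speed; a pose out of reach is approached as far as the arm can. A call with a number of a shift or a turn outside -1 to 1 is refused whole. A call with a gripper value outside its range is refused whole. The fingers move at their own pace and stop on an object; the grip force is fixed at half the most. Time passes only in rows, so rows that repeat a pose let the fingers close. It gives the time, the measured TCP pose, the force and the opening at its end, in the units of the state.
- readout.get_obs(): the state, without advancing time (a new reading comes with each control period).
- cams.read_camera(name): name is "scene" or "top" or "wrist"; returns a dict with "frame" (384x512x3 uint8, blue, green, red), "intrinsics" (3x3 intrinsics, pixels), "world_from_camera" (4x4, takes a point from camera to world coordinates); the wrist camera has in their place "tool_from_camera" (4x4, takes a point from camera to tool coordinates, whose origin is the TCP and whose axes are the flange's). Camera axes: x right, y up, looking along -z (the intrinsics and any distortion apply to the point x, -y, -z); pixel columns grow to the right and rows downward; lengths in mm; the calibration is good to about 2 mm. A picture is of the moment at which its call begins: read the wrist's pose just before it. There is no depth.
- manip.sign_off(): hands the job in, once; it reports no verdict.
The state is a dict: "time": time; "joints": joint angles; "qd": joint speeds; "tau": joint torques, N m; "ee_pos": TCP position; "orientation": TCP orientation; "contact_force": force on the tool from outside, world axes, zero at the start; "moment": the same for the moment, N m; "grip_width": finger opening in mm.
Only numpy, scipy, OpenCV 4.12 (cv2) and the standard library are available. Lean on these libraries where they do the work, as an engineer would, in place of code of your own. Each camera call takes 0.05 s, during which the arm holds its last target.

## Working session

There is one attempt and no reset: what is moved stays moved. The work goes in short steps, Python scripts to look and compute and a tool call to move; the robot and the scene stay as the last step left them, time stands still between calls to the robot, and variables do not carry over. Pictures are saved under pics/ and viewed, and the job is handed in when it is done.

Besides the shell and the picture viewer there is one more tool, called after "Emit:" as name(argument=value, ...) on one line, values as JSON. send_rows: Moves the arm, as the interface text tells. Its arguments: {"type":"object","properties":{"plan":{"type":"array"}},"required":["plan"]}

```bash
mkdir -p pics; ls
cat > h.py <<'E'
import numpy as np, cv2
from station import readout, cams, manip
def shot(n,fn=None):
    r=cams.read_camera(n)
    np.savez(f'pics/{fn or n}.npz',f=r['frame'],K=r['intrinsics'],T=r.get('world_from_camera',r.get('tool_from_camera')))
    cv2.imwrite(f'pics/{fn or n}.png',r['frame']); return r
E
python3 - <<'E'
from h import *
o=readout.get_obs(); print(o)
for n in ['scene','top','wrist']:
    r=shot(n,n+'0'); print(n,{k:v for k,v in r.items() if k!='frame'})
E
```

```text
pics
{'time': 0.0, 'joints': array([-1.24101427e+00,  2.41418406e-01,  3.71747971e-03,  1.33517781e+00,
        2.75238825e-05,  1.57080419e+00]), 'qd': array([-0.0017931 , -0.00180841,  0.00142335, -0.00018286,  0.00083744,
       -0.00134339]), 'tau': array([-4.48402952e-04, -3.72315609e+01,  2.52409673e+01,  1.68212503e-02,
       -1.03699838e-04, -3.91547658e-06]), 'ee_pos': array([ 161.73759769, -472.50427062,  252.40760932]), 'orientation': array([-3.09695211e+00, -5.15326057e-01,  4.93964699e-04]), 'contact_force': array([ 0.52512421,  0.02762669, -0.6795032 ]), 'moment': array([ 0.02413961, -0.0247717 ,  0.0066632 ]), 'grip_width': 85.06784348823975}
scene {'intrinsics': array([[482.27060129,   0.        , 245.97017172],
       [  0.        , 482.27060129, 192.37901408],
       [  0.        ,   0.        ,   1.        ]]), 'world_from_camera': array([[ 5.16340174e-01,  4.32051928e-01, -7.39407842e-01,
        -6.87424705e+02],
       [-8.56300049e-01,  2.48413644e-01, -4.52814407e-01,
        -8.89169932e+02],
       [-1.19603412e-02,  8.66961241e-01,  4.98232031e-01,
       
[... 480 characters left out ...]
5.02060335e-03,  1.05774738e-01,  9.94377443e-01,
         1.43773474e+03],
       [ 0.00000000e+00,  0.00000000e+00,  0.00000000e+00,
         1.00000000e+00]])}
wrist {'intrinsics': array([[301.2807735 ,   0.        , 254.41174659],
       [  0.        , 301.2807735 , 190.77697425],
       [  0.        ,   0.        ,   1.        ]]), 'tool_from_camera': array([[-1.00357161e-03,  9.65894494e-01,  2.58934006e-01,
         6.39972526e+01],
       [ 9.99999485e-01,  1.00913331e-03,  1.11436830e-04,
        -8.97993052e-01],
       [-1.53662711e-04,  2.58933985e-01, -9.65895009e-01,
        -1.20460653e+02],
       [ 0.00000000e+00,  0.00000000e+00,  0.00000000e+00,
         1.00000000e+00]])}
```

Run:
```python
import cv2
for n in ['scene0','top0']:
    i=cv2.imread(f'pics/{n}.png'); cv2.imwrite(f'pics/{n}b.png',cv2.resize(i,(800,600),interpolation=cv2.INTER_CUBIC))
```

```text
(no output)
```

View pics/scene0b.png

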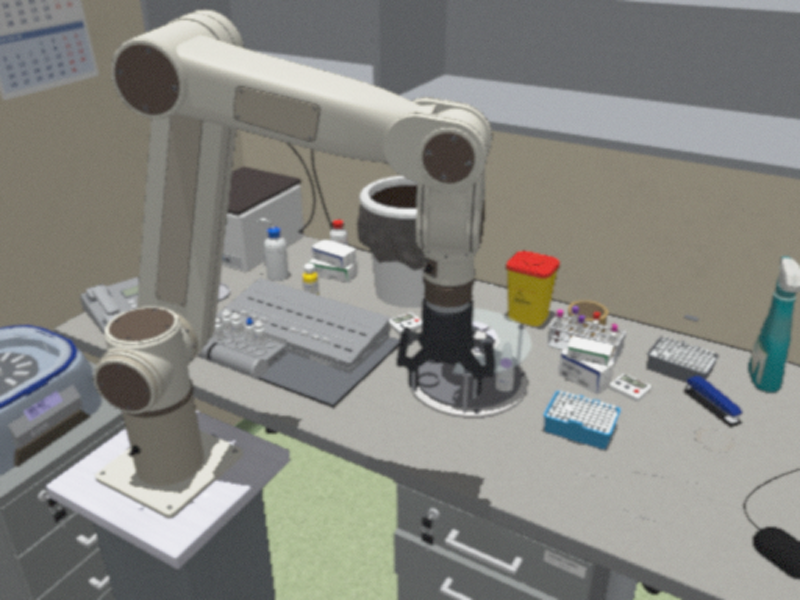

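View pics/top0b.png

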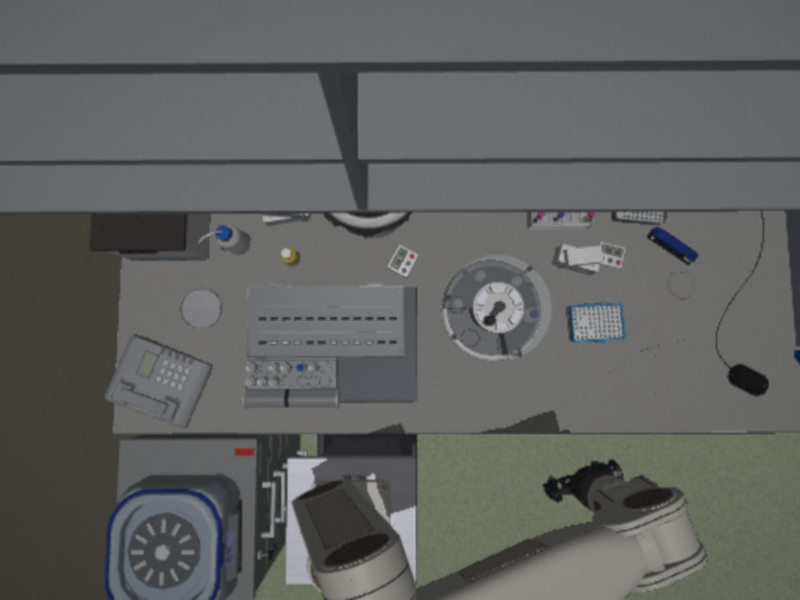

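View pics/wrist0.png

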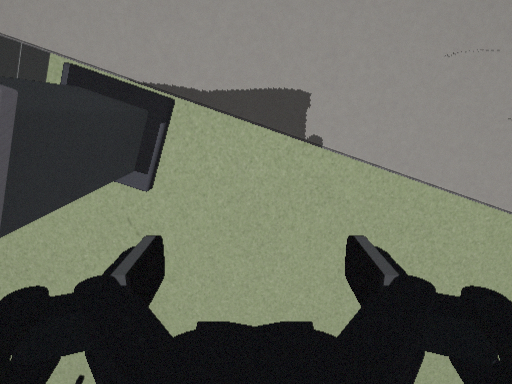

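Run:
```python
import cv2
i=cv2.imread('pics/top0.png')
c=i[155:240,275:365]; cv2.imwrite('pics/t_car.png',cv2.resize(c,None,fx=7,fy=7,interpolation=cv2.INTER_CUBIC))
c=i[135:225,100:190]; cv2.imwrite('pics/t_dish.png',cv2.resize(c,None,fx=6,fy=6,interpolation=cv2.INTER_CUBIC))
i=cv2.imread('pics/scene0.png')
c=i[190:290,250:350]; cv2.imwrite('pics/s_car.png',cv2.resize(c,None,fx=6,fy=6,interpolation=cv2.INTER_CUBIC))
```

```text
(no output)
```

View pics/t_car.png

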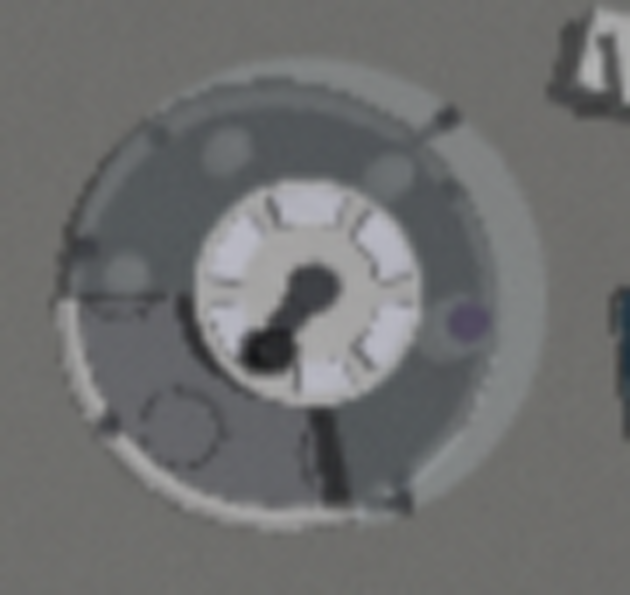

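View pics/t_dish.png

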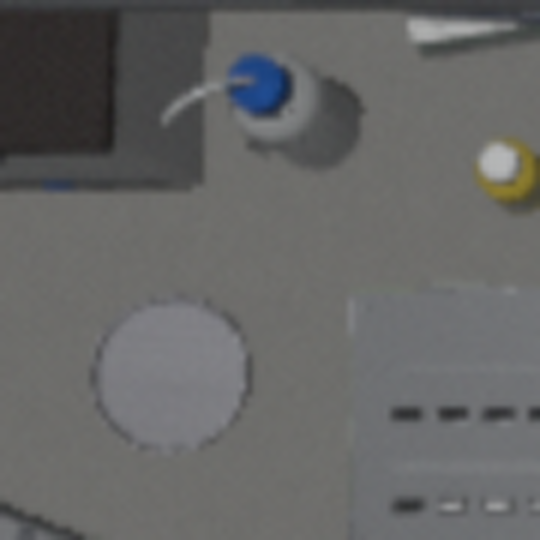

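View pics/s_car.png

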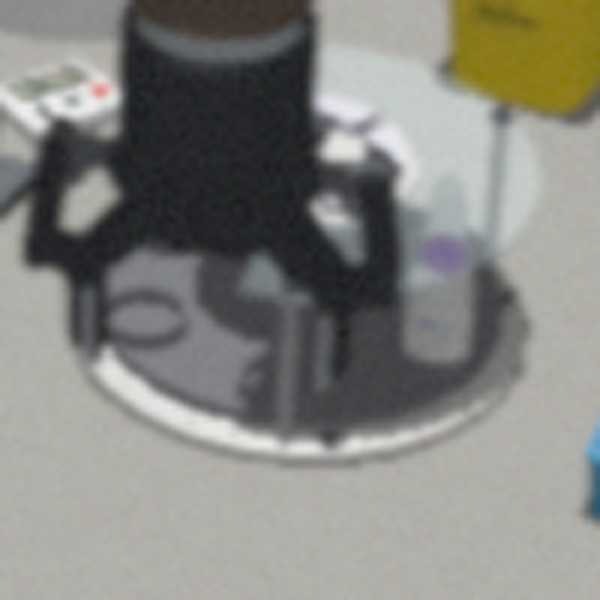

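```bash
cat >> h.py <<'E'
def ray(K,T,u,v):
    d=np.array([(u-K[0,2])/K[0,0],-(v-K[1,2])/K[1,1],-1.0]); return T[:3,3],T[:3,:3]@d
def atz(K,T,u,v,z):
    c,d=ray(K,T,u,v); return c+d*(z-c[2])/d[2]
def proj(K,T,p):
    q=T[:3,:3].T@(np.asarray(p,float)-T[:3,3]); q=q/-q[2]; return K[0,0]*q[0]+K[0,2],-K[1,1]*q[1]+K[1,2]
E
python3 - <<'E'
from h import *
D=np.load('pics/top0.npz');K,T=D['K'],D['T']
def tc(x,y,z): 
    return atz(K,T,275+(x+.5)/7-.5,155+(y+.5)/7-.5,z).round(1)
def td(x,y,z): return atz(K,T,100+(x+.5)/6-.5,135+(y+.5)/6-.5,z).round(1)
print('foot/cover ctr',tc((75+545)/2,(58+518)/2,0))
print('ring ctr (308,293)',tc(308,293,117), 'hub',tc(313,285,125))
print('knob top',tc(268,350,179))
print('purple',tc(467,322,92))
for p in [(228,150),(390,175),(127,272)]: print('vial',tc(*p,79))
print('empty wells',tc(182,427,32),tc(330,460,32))
print('window edges',tc(120,297,105),tc(325,460,105))
print('dish',td(172,375,9),td(95,375,9),td(249,375,9),td(172,298,9),td(172,452,9))
print('wash',td(258,82,150),td(290,100,90))
for n in ['scene0']:
    D=np.load('pics/scene0.npz')
E
```

```text
foot/cover ctr [ 524.1 -373.4    0. ]
ring ctr (308,293) [ 511.2 -351.7  117. ] hub [ 514.7 -353.   125. ]
knob top [ 477.6 -320.4  179. ]
purple [ 497.6 -440.1   92. ]
vial [ 592.2 -316.9   79. ]
vial [ 578.2 -404.    79. ]
vial [ 526.2 -261.4   79. ]
empty wells [ 444.5 -295.4   32. ] [ 426.  -376.7   32. ]
window edges [ 510.5 -254.8  105. ] [ 424.6 -360.8  105. ]
dish [520.6 383.    9. ] [520.8 433.9   9. ] [520.4 332.1   9. ] [571.8 384.7   9. ] [469.7 381.3   9. ]
wash [685.8 287.2 150. ] [687.6 285.7  90. ]
```

Emit:
send_rows(plan=[[[0.18,0.08,0.1],[0,0,0],0.1],[[0.36,0.16,0.16],[0,0,0],0.1],[[0.54,0.25,0.16],[0,0,0],0.1],[[0.72,0.34,0.16],[0,0,0],0.1],[[0.89,0.42,0.16],[0,0,0],0.1]])

```text
time: 0.78
ee_pos: [430.6, -345.8, 301.1]
orientation: [-3.099, -0.516, 0.0]
contact_force: [-0.0, -1.4, 0.1]
grip_width: 47.2
```

Run:
```python
from h import *
o=readout.get_obs(); print(o)
from scipy.spatial.transform import Rotation as Ro
r=shot('wrist','w1'); np.save('pics/w1p.npy',np.r_[o['ee_pos'],o['orientation']]); 
cv2.imwrite('pics/w1b.png',cv2.resize(r['frame'],(800,600),interpolation=cv2.INTER_CUBIC))
r=shot('scene','s1'); cv2.imwrite('pics/s1b.png',cv2.resize(r['frame'][180:300,240:360],(720,720),interpolation=cv2.INTER_CUBIC)[:600])
print(readout.get_obs()['time'])
```

```text
{'time': 0.775, 'joints': array([-6.76520428e-01,  3.33447660e-01,  2.54762012e-01,  1.49228119e+00,
       -1.42448185e-04,  2.13480518e+00]), 'qd': array([ 0.75598807,  0.37899297,  0.51967379,  0.13877625, -0.00388474,
        0.75514177]), 'tau': array([ -1.54303148, -44.6596849 ,  24.14344668,   0.14441441,
         0.14043296,  -0.60745614]), 'ee_pos': array([ 430.56464455, -345.76147457,  301.13826902]), 'orientation': array([-3.09882389e+00, -5.16422398e-01,  3.45304172e-04]), 'contact_force': array([-0.0396175 , -1.43445803,  0.0970438 ]), 'moment': array([-0.05920814, -0.03930498, -0.00028351]), 'grip_width': 47.19828149042525}
0.875
```

View pics/w1b.png

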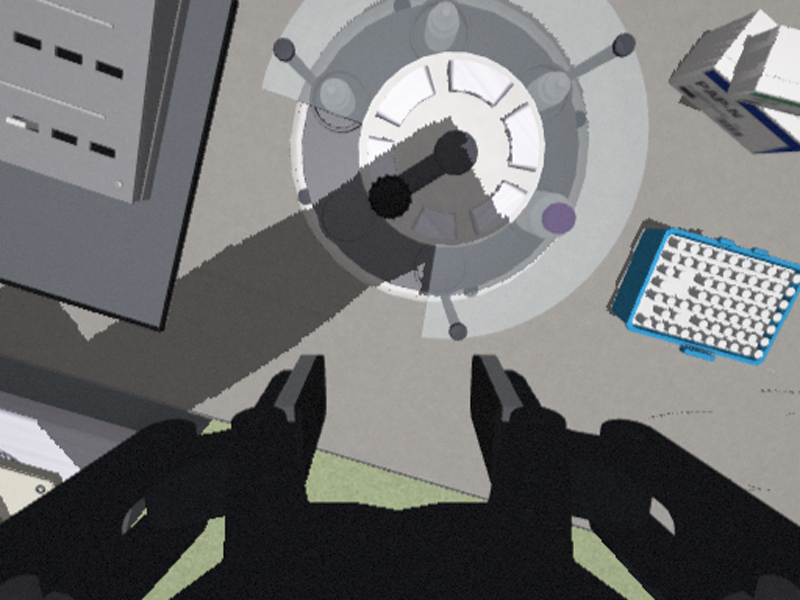

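View pics/s1b.png

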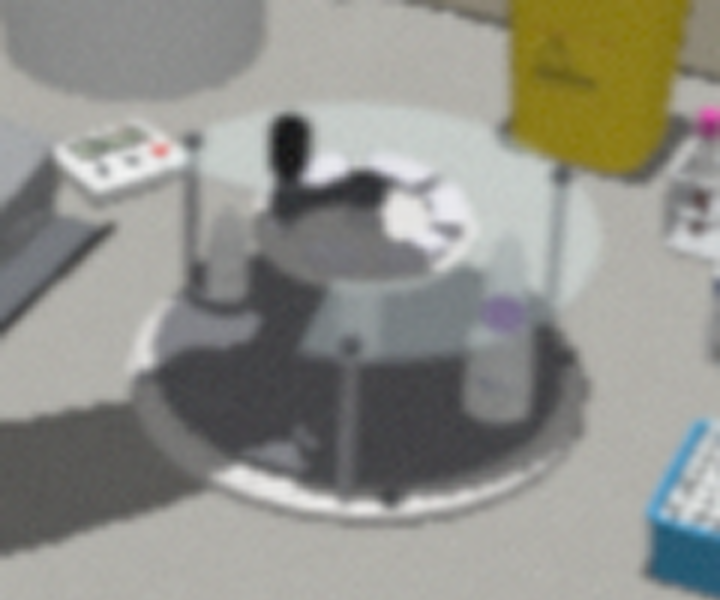

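```bash
cat >> h.py <<'E'
from scipy.spatial.transform import Rotation as Ro
def wT(fn,pose):
    D=np.load(f'pics/{fn}.npz'); W=np.eye(4); W[:3,:3]=Ro.from_rotvec(pose[3:]).as_matrix(); W[:3,3]=pose[:3]
    return D['K'],W@D['T']
E
python3 - <<'E'
from h import *
p=np.load('pics/w1p.npy'); K,T=wT('w1',p)
s=512/800
def w(x,y,z): return atz(K,T,(x+.5)*s-.5,(y+.5)*s-.5,z).round(1)
print('knob',w(390,196,179),'hub',w(456,152,130),'ring',w(452,150,117),'purple',w(557,218,92))
for q in [(338,85),(442,15),(552,80)]: print('vial tip',w(*q,79))
# notch gaps in ring top view
for q in [(440,78),(500,112),(508,175),(467,212)]:
    r=w(*q,117); print(q,r,np.degrees(np.arctan2(r[1]+350,r[0]-511)), np.hypot(r[1]+350,r[0]-511))
print(readout.get_obs()['ee_pos'])
E
python3 - <<'E'
import cv2
i=cv2.imread('pics/w1.png')
cv2.imwrite('pics/w1r.png',cv2.resize(i[20:170,215:365],(600,600),interpolation=cv2.INTER_CUBIC))
E
```

```text
knob [ 478.5 -324.2  179. ] hub [ 512.8 -353.1  130. ] ring [ 514.1 -351.6  117. ] purple [ 497.4 -438.6   92. ]
vial tip [ 531.3 -267.9   79. ]
vial tip [ 593.2 -319.5   79. ]
vial tip [ 580.6 -402.7   79. ]
(440, 78) [ 550.1 -330.5  117. ] 26.506406592119227 43.69279116742259
(500, 112) [ 544.1 -371.4  117. ] -32.88370585614866 39.415352338904704
(508, 175) [ 511.5 -390.   117. ] -89.28384005452959 40.00312487793922
(467, 212) [ 481.8 -374.   117. ] -140.58260575653105 37.79735440477282
[ 433.19893747 -344.08011752  300.16371046]
```

View pics/w1r.png

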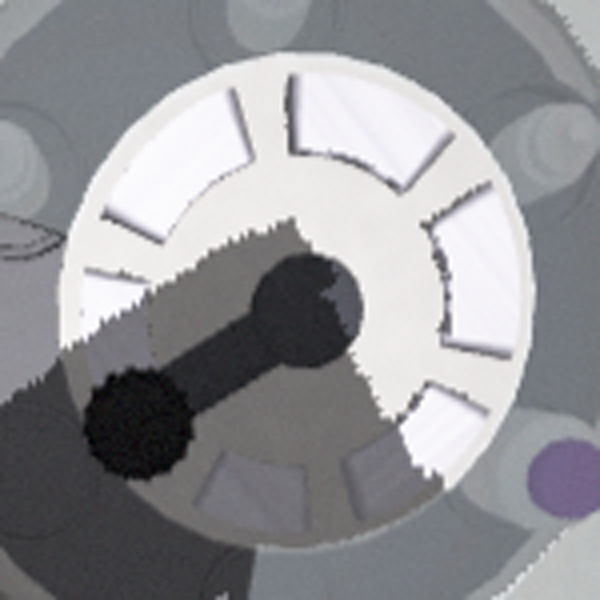

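Emit:
send_rows(plan=[[[0.08,0.04,-0.12],[0,0,0],0.1],[[0.164,0.083,-0.24],[0,0,0],0.1],[[0.164,0.083,-0.3],[0,0,0],0.1],[[0.164,0.083,-0.3],[0,0,0],0.1]])

```text
time: 1.38
ee_pos: [476.6, -321.5, 209.1]
orientation: [-3.096, -0.515, 0.006]
contact_force: [-0.9, -0.3, -0.3]
grip_width: 47.0
```

Run:
```python
from h import *
o=readout.get_obs(); print(o['time'],o['ee_pos'],o['contact_force'],o['grip_width'])
r=shot('wrist','w2'); np.save('pics/w2p.npy',np.r_[o['ee_pos'],o['orientation']]); 
cv2.imwrite('pics/w2b.png',cv2.resize(r['frame'],(800,600),interpolation=cv2.INTER_CUBIC))
K,T=wT('w2',np.load('pics/w2p.npy'))
print([np.array(proj(K,T,o['ee_pos']+np.array([0,0,dz])))*800/512 for dz in (-3,-30)])
```

```text
1.375 [ 476.57868546 -321.53688885  209.08649808] [-0.87869256 -0.30392637 -0.26922213] 47.01278408071042
[array([400.83037094, 401.51279607]), array([400.60231176, 364.27660669])]
```

View pics/w2b.png

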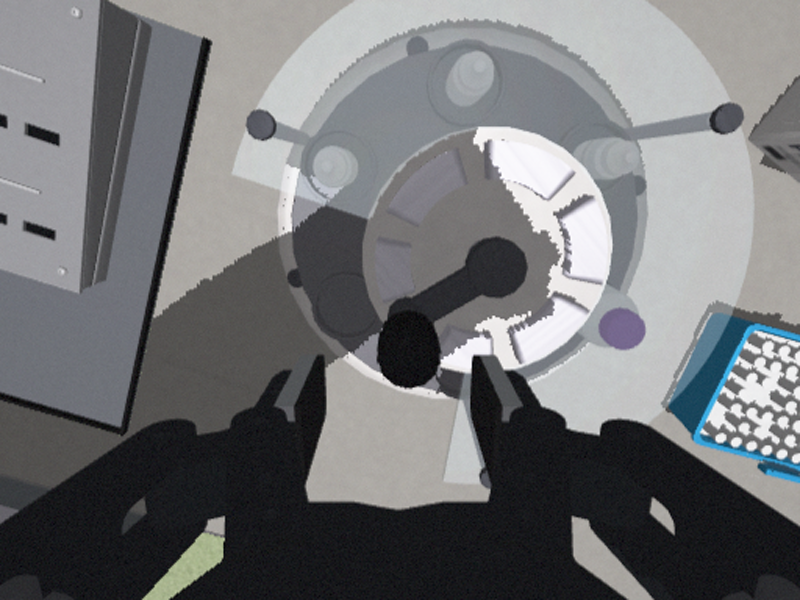

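Emit:
send_rows(plan=[[[0.002,-0.007,-0.07],[0,0,0],0.1],[[0.002,-0.007,-0.135],[0,0,0],0.1],[[0.002,-0.007,-0.135],[0,0,0],-0.5],[[0.002,-0.007,-0.135],[0,0,0],-0.9],[[0.002,-0.007,-0.135],[0,0,0],-0.9]])

```text
time: 2.05
ee_pos: [478.7, -324.7, 172.1]
orientation: [3.098, 0.515, 0.001]
contact_force: [-1.6, 0.4, 1.4]
grip_width: 19.8
```

Emit:
send_rows(plan=[[[0,0,0.02],[0,0,0],-0.9],[[0,0,0.043],[0,0,0],-0.9],[[0,0,0.043],[0,0,0],-0.9]])

```text
time: 2.42
ee_pos: [478.8, -324.4, 184.1]
orientation: [3.099, 0.516, 0.0]
contact_force: [-0.6, -1.0, -5.4]
grip_width: 20.1
```

Run:
```python
from h import *
o=readout.get_obs(); print(o['time'],o['ee_pos'],o['contact_force'],o['grip_width'])
r=shot('wrist','w3')
cv2.imwrite('pics/w3b.png',cv2.resize(r['frame'],(800,600),interpolation=cv2.INTER_CUBIC))
r=shot('scene','s3'); cv2.imwrite('pics/s3b.png',cv2.resize(r['frame'][170:290,240:360],(600,600),interpolation=cv2.INTER_CUBIC))
o=readout.get_obs(); print(o['time'],o['ee_pos'],o['contact_force'],o['grip_width'])
```

```text
2.425 [ 478.80269273 -324.35857052  184.10629749] [-0.60375659 -0.9989137  -5.35307961] 20.072162580837713
2.525 [ 478.78359582 -324.3254292   183.50201987] [ 0.01111715 -1.17841587 -5.88836864] 20.00310549413487
```

View pics/w3b.png

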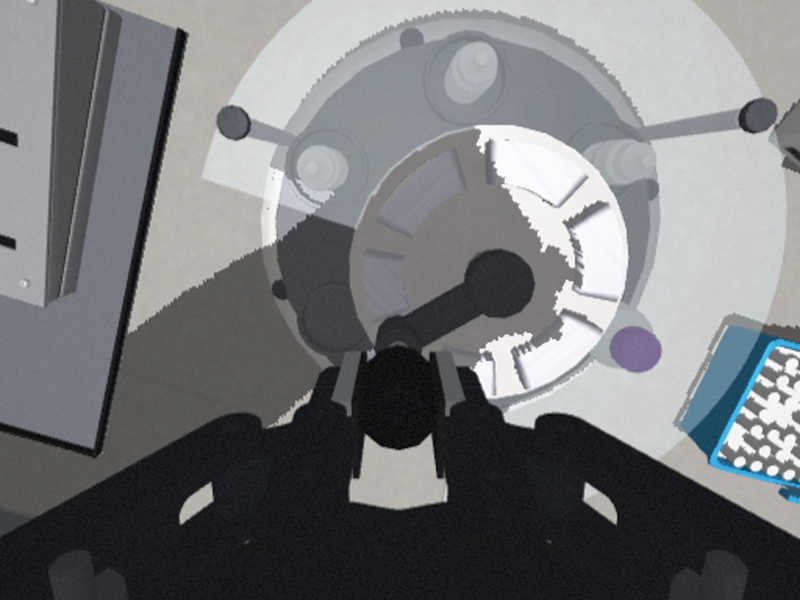

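View pics/s3b.png

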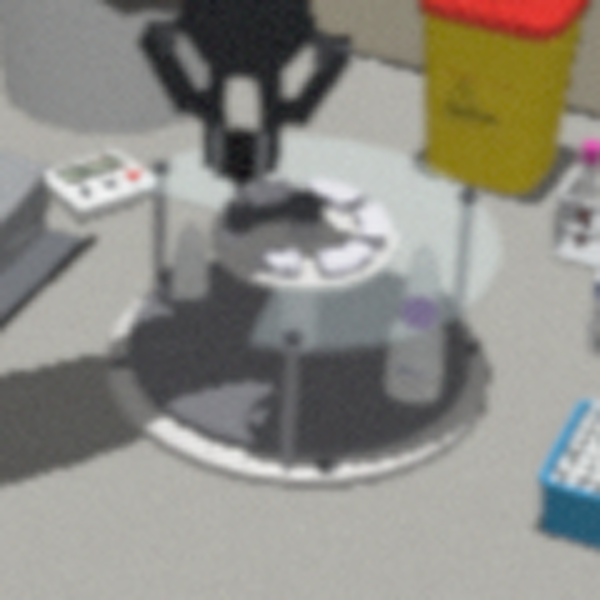

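Run:
```python
from h import *
p=np.load('pics/w1p.npy'); K,T=wT('w1',p)
def w(x,y,z=117): return atz(K,T,215+(x+.5)/4-.5,20+(y+.5)/4-.5,z)
# ring outer circle on cover? segments corners
segs={'A':[(105,215),(165,243),(233,90),(252,160)],'B':[(293,75),(292,150),(450,133),(402,190)],'C':[(490,183),(430,225),(512,355),(445,340)]}
pts={k:np.array([w(*q)[:2] for q in v]) for k,v in segs.items()}
for ax in [(513.5,-352.5),(515,-353),(512,-351)]:
    for k,v in pts.items():
        d=v-ax; print(ax,k,np.hypot(*d.T).round(1),np.degrees(np.arctan2(d[:,1],d[:,0])).round(1))
```

```text
(513.5, -352.5) A [51.5 36.  51.2 35.5] [84.6 84.3 38.3 39.3]
(513.5, -352.5) B [51.5 35.6 51.6 35.3] [ 22.5  23.8 -21.9 -22. ]
(513.5, -352.5) C [52.1 35.6 53.  36.1] [-38.3 -39.  -82.9 -82.8]
(515, -353) A [51.9 36.4 50.3 34.7] [86.3 86.8 39.8 41.5]
(515, -353) B [50.3 34.4 50.  33.8] [ 23.7  25.6 -22.  -22.2]
(515, -353) C [50.6 34.2 52.4 35.4] [-38.9 -39.9 -84.5 -85.1]
(512, -351) A [50.2 34.7 51.5 35.8] [82.7 81.6 36.  35.9]
(512, -351) B [52.4 36.4 53.6 37.3] [ 20.4  20.7 -22.8 -23.3]
(512, -351) C [54.2 37.8 54.7 37.8] [-38.6 -39.3 -81.5 -80.8]
```

Emit:
send_rows(plan=[[[0.0145,0.0147,0],[0,0,0],-0.9],[[0.031,0.027,0],[0,0,0],-0.9],[[0.049,0.037,0],[0,0,0],-0.9],[[0.068,0.0446,0],[0,0,0],-0.9],[[0.068,0.0446,0],[0,0,0],-0.9]])

```text
time: 3.15
ee_pos: [500.3, -310.2, 183.7]
orientation: [-3.098, -0.517, -0.002]
contact_force: [1.3, -0.3, -4.8]
grip_width: 20.1
```

Emit:
send_rows(plan=[[[0.0237,0.0053,0],[0,0,0],-0.9],[[0.047,0.0067,0],[0,0,0],-0.9],[[0.0703,0.0043,0],[0,0,0],-0.9],[[0.093,-0.0013,0],[0,0,0],-0.9],[[0.1143,-0.0107,0],[0,0,0],-0.9]])

```text
time: 3.78
ee_pos: [534.0, -313.6, 183.5]
orientation: [-3.098, -0.516, -0.0]
contact_force: [-1.4, 1.2, -4.9]
grip_width: 20.3
```

Run:
```python
from h import *
o=readout.get_obs(); print(o['time'],o['ee_pos'],o['contact_force'],o['grip_width'])
d=o['ee_pos'][:2]-np.array([513.5,-352.5]); print(np.hypot(*d),np.degrees(np.arctan2(d[1],d[0])))
```

```text
3.775 [ 533.98292549 -313.64497244  183.47968   ] [-1.37585208  1.22905066 -4.87253711] 20.311435330444127
43.92338106125938 62.20346925402045
```

Emit:
send_rows(plan=[[[0.017,-0.01,0],[0,0,0],-0.9],[[0.034,-0.023,0],[0,0,0],-0.9],[[0.034,-0.023,0],[0,0,0],-0.34],[[0.034,-0.023,-0.013],[0,0,0],-0.34],[[0.034,-0.023,-0.025],[0,0,0],-0.34]])

```text
time: 4.4
ee_pos: [544.0, -321.4, 177.0]
orientation: [3.098, 0.515, 0.002]
contact_force: [-0.2, -0.0, -0.1]
grip_width: 28.3
```

Run:
```python
from h import *
o=readout.get_obs(); print(o['time'],o['ee_pos'],o['contact_force'],o['grip_width'])
d=o['ee_pos'][:2]-np.array([513.5,-352.5]); print(np.hypot(*d),np.degrees(np.arctan2(d[1],d[0])))
r=shot('wrist','w4'); cv2.imwrite('pics/w4b.png',cv2.resize(r['frame'],(800,600),interpolation=cv2.INTER_CUBIC))
```

```text
4.4 [ 543.95438812 -321.43660764  176.96562236] [-0.16169471 -0.03448651 -0.07908174] 28.304718910840585
43.50177123900427 45.567189401323354
```

View pics/w4b.png

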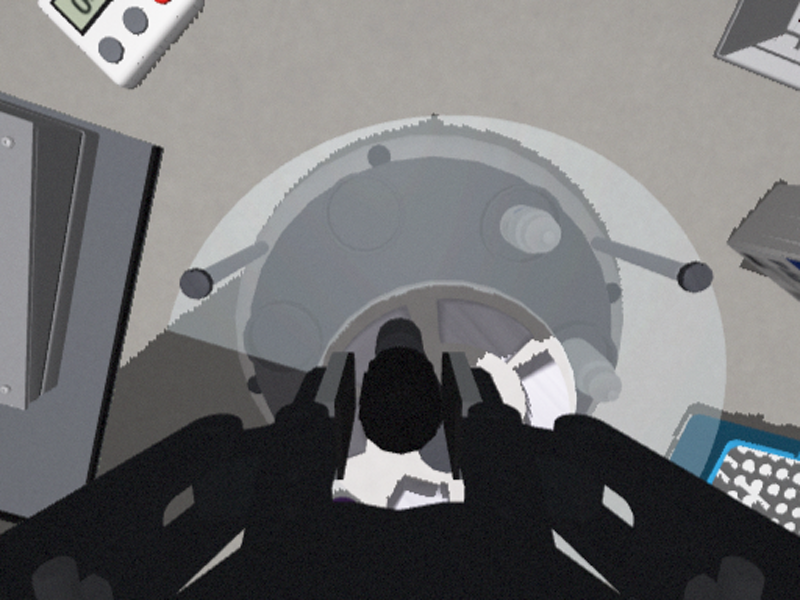

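Emit:
send_rows(plan=[[[0.0067,-0.0067,0],[0,0,0],-0.34],[[0.0123,-0.0137,0],[0,0,0],-0.34],[[0.018,-0.021,0],[0,0,0],-0.34]])

```text
time: 4.82
ee_pos: [548.5, -325.6, 176.3]
orientation: [-3.095, -0.516, 0.001]
contact_force: [-2.3, 6.1, 3.3]
grip_width: 28.4
```

```bash
cat > st.py <<'E'
from h import *
o=readout.get_obs(); print(o['time'],o['ee_pos'],o['contact_force'],o['grip_width'])
d=o['ee_pos'][:2]-np.array([513.5,-352.5]); print(np.hypot(*d),np.degrees(np.arctan2(d[1],d[0])))
E
python3 st.py
```

```text
4.825 [ 548.51207697 -325.6159861   176.293258  ] [-2.31658834  6.08528101  3.27438628] 28.43870310681265
44.14290132312728 37.51884667834441
```

Emit:
send_rows(plan=[[[0.004,-0.0063,0],[0,0,0],-0.34],[[0.008,-0.013,0],[0,0,0],-0.34]])

```text
time: 5.08
ee_pos: [551.0, -329.4, 176.3]
orientation: [-3.095, -0.517, 0.001]
contact_force: [-1.4, 4.8, 1.8]
grip_width: 28.5
```

```bash
python3 st.py
```

```text
5.075 [ 550.99358898 -329.44632154  176.26239408] [-1.40511591  4.79044935  1.80960325] 28.451995419232613
44.014103481062264 31.586105910599922
```

Emit:
send_rows(plan=[[[0.0037,-0.007,0],[0,0,0],-0.34],[[0.007,-0.014,0],[0,0,0],-0.34]])

```text
time: 5.32
ee_pos: [553.6, -335.1, 175.9]
orientation: [-3.098, -0.516, 0.001]
contact_force: [-0.2, 1.2, -0.6]
grip_width: 28.0
```

```bash
python3 st.py
```

```text
5.325 [ 553.56567771 -335.07714509  175.92052509] [-0.23126852  1.17507053 -0.61886096] 28.000700180788275
43.689980584158825 23.50216769029737
```

Emit:
send_rows(plan=[[[0.0023,-0.006,0],[0,0,0],-0.34]])

```text
time: 5.45
ee_pos: [553.9, -335.8, 175.9]
orientation: [-3.095, -0.516, 0.001]
contact_force: [-2.1, 6.9, 1.2]
grip_width: 28.6
```

```bash
python3 st.py
python3 - <<'E'
from h import *
r=shot('wrist','w5'); cv2.imwrite('pics/w5b.png',cv2.resize(r['frame'],(800,600),interpolation=cv2.INTER_CUBIC))
r=shot('scene','s5'); cv2.imwrite('pics/s5b.png',cv2.resize(r['frame'][170:290,240:360],(600,600),interpolation=cv2.INTER_CUBIC))
E
```

```text
5.45 [ 553.86144885 -335.82914741  175.85280714] [-2.11800879  6.92945068  1.23085404] 28.646697115759885
43.66879754636509 22.44253432222756
```

View pics/w5b.png

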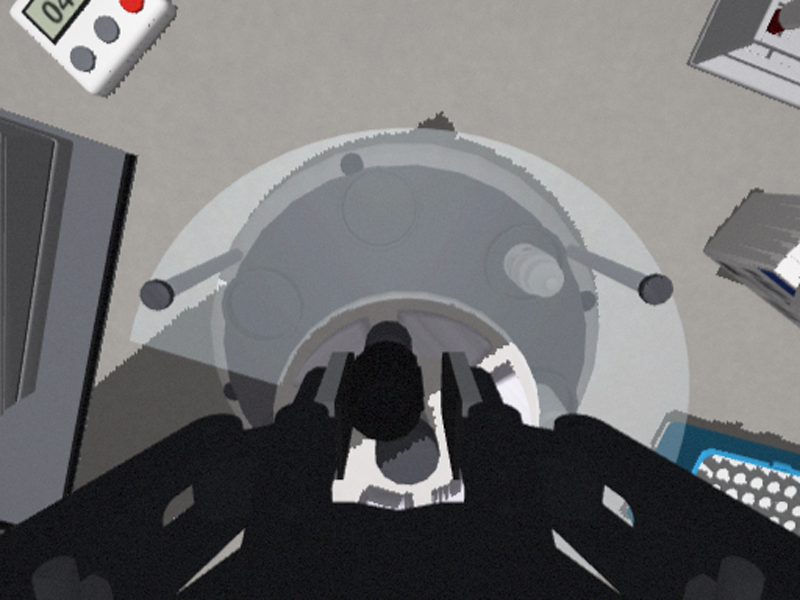

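View pics/s5b.png

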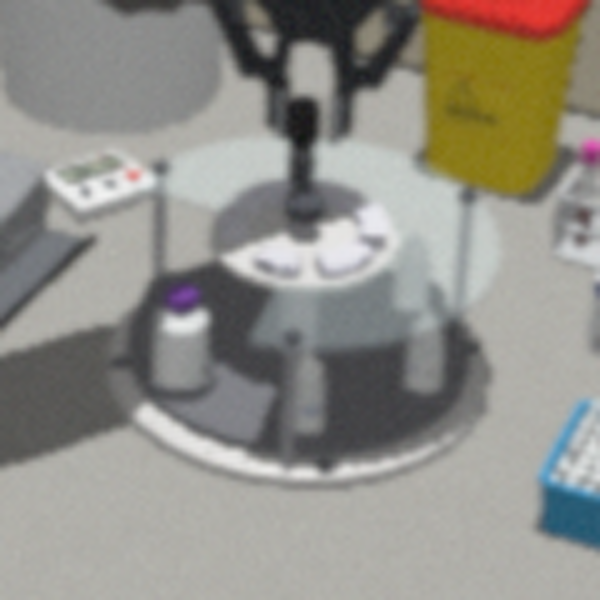

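Emit:
send_rows(plan=[[[0.002,-0.006,0],[0,0,0],-0.34],[[0.002,-0.006,0],[0,0,0],-0.34]])

```text
time: 5.8
ee_pos: [554.0, -336.0, 175.8]
orientation: [-3.092, -0.517, 0.002]
contact_force: [-2.8, 9.6, 2.9]
grip_width: 28.3
```

```bash
python3 st.py
```

```text
5.8 [ 553.96110081 -336.0346547   175.81010702] [-2.78078377  9.63996948  2.88930796] 28.2673617949558
43.68304332819003 22.143501359903382
```

Run:
```python
from h import *
D=np.load('pics/s5.npz');K,T=D['K'],D['T']
cv2.imwrite('pics/s5k.png',cv2.resize(D['f'][180:225,280:325],(720,720),interpolation=cv2.INTER_CUBIC)[:600])
for z in (179,187.5,146,154.5): 
    u,v=proj(K,T,(552.6,-332,z)); print(z,u,v,(u-279.5)*16,(v-179.5)*16)
D=np.load('pics/s1.npz');K,T=D['K'],D['T']
cv2.imwrite('pics/s1k.png',cv2.resize(D['f'][190:235,265:310],(720,720),interpolation=cv2.INTER_CUBIC)[:600])
for z in (179,187.5,146,154.5): 
    u,v=proj(K,T,(478.6,-324,z)); print(z,u,v,(u-264.5)*16,(v-189.5)*16)
```

```text
179 299.53972133813886 189.67990185402348 320.6355414102218 162.87842966437574
187.5 299.6546483514071 187.37578159879627 322.47437362251367 126.01250558074025
146 299.09941757665314 198.50735491698788 313.5906812264502 304.11767867180606
154.5 299.2119439013806 196.2513649919242 315.3911024220897 268.02183987078706
179 286.88161491014193 199.22504306314377 358.10583856227095 155.60068901030036
187.5 286.9646399583201 196.8692601056268 359.4342393331217 117.90816169002892
146 286.56367583346025 208.24636222898812 353.01881333536403 299.9417956638099
154.5 286.64490841095613 205.94143948749118 354.31853457529814 263.0630317998589
```

View pics/s5k.png

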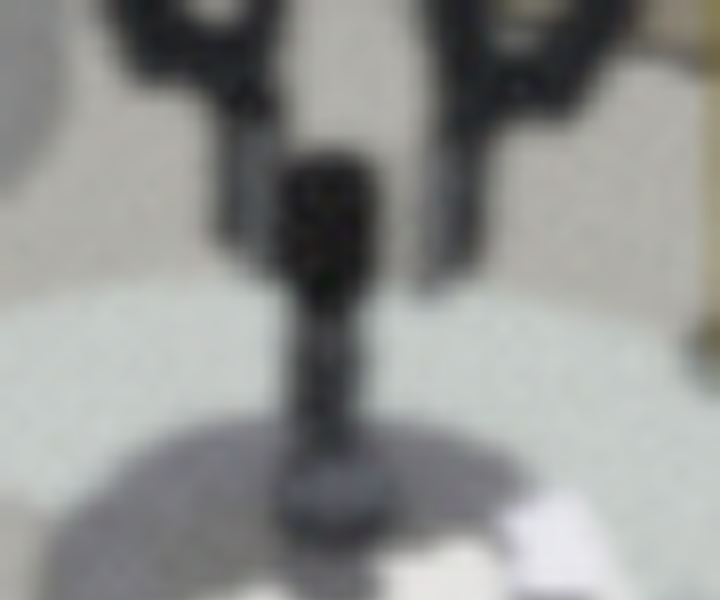

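View pics/s1k.png

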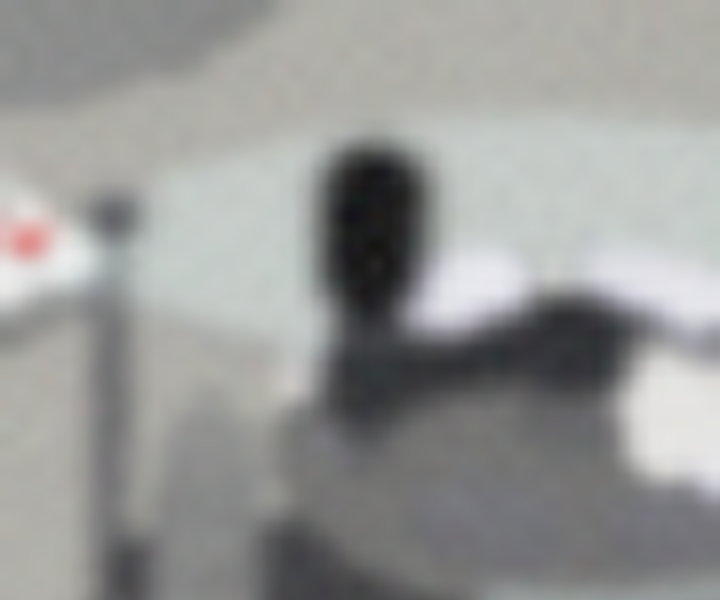

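Emit:
send_rows(plan=[[[-0.008,0.024,0],[0,0,0],-0.3],[[-0.008,0.024,0],[0,0,0],-0.3],[[-0.008,0.024,0.1],[0,0,0],-0.3],[[-0.008,0.024,0.28],[0,0,0],-0.3],[[-0.2,0.024,0.4],[0,0,0],0.1]])

```text
time: 6.42
ee_pos: [502.3, -333.2, 294.9]
orientation: [3.094, 0.519, 0.006]
contact_force: [-0.2, -0.8, 0.9]
grip_width: 46.4
```

```bash
python3 st.py
python3 - <<'E'
from h import *
r=shot('top','t6'); 
cv2.imwrite('pics/t6b.png',cv2.resize(r['frame'][155:240,275:365],None,fx=7,fy=7,interpolation=cv2.INTER_CUBIC))
r=shot('scene','s6'); cv2.imwrite('pics/s6b.png',cv2.resize(r['frame'][190:270,250:330],None,fx=7,fy=7,interpolation=cv2.INTER_CUBIC))
E
```

```text
6.425 [ 502.29195965 -333.18193092  294.93946432] [-0.19370721 -0.83153679  0.85885541] 46.44859577286967
22.334009071187385 120.12163397079586
```

View pics/t6b.png

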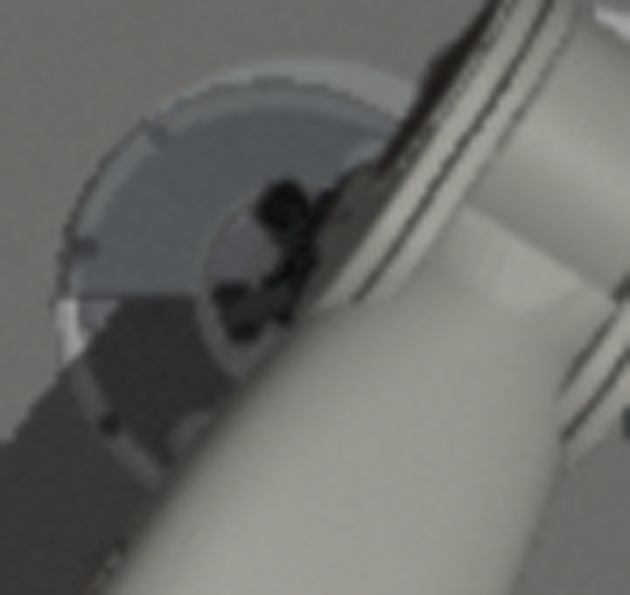

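View pics/s6b.png

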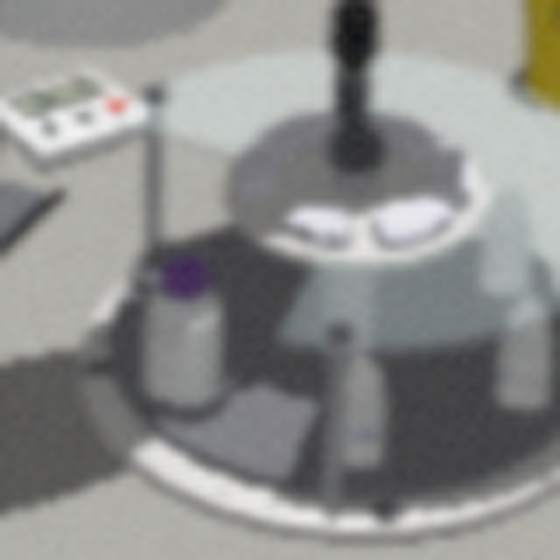

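Emit:
send_rows(plan=[[[-0.05,0.02,0],[0,0,0.178],0.1],[[-0.1,0.05,0],[0,0,0.356],0.1],[[-0.15,0.07,0],[0,0,0.534],0.1],[[-0.195,0.095,0],[0,0,0.71],0.1],[[-0.195,0.095,0],[0,0,0.89],0.1]])

```text
time: 7.15
ee_pos: [440.4, -303.5, 293.4]
orientation: [2.532, 1.858, -0.0]
contact_force: [0.8, -0.2, -1.2]
grip_width: 46.9
```

Emit:
send_rows(plan=[[[0,0,0],[0,0,0.178],0.1],[[0,0,0],[0,0,0.356],0.1],[[0,0,0],[0,0,0.534],0.1],[[0,0,0],[0,0,0.71],0.1],[[0,0,0],[0,0,0.89],0.1]])

```text
time: 7.78
ee_pos: [441.3, -303.9, 293.0]
orientation: [1.428, 2.797, -0.001]
contact_force: [-0.1, 0.3, 0.5]
grip_width: 46.9
```

Emit:
send_rows(plan=[[[0,0,0],[0,0,0.178],0.1],[[0,0,0],[0,0,0.35],0.1],[[0,0,0],[0,0,0.35],0.1]])

```text
time: 8.15
ee_pos: [441.2, -303.8, 293.0]
orientation: [0.907, 3.007, -0.001]
contact_force: [-0.9, -0.3, -0.2]
grip_width: 46.9
```

```bash
python3 st.py
python3 - <<'E'
from h import *
o=readout.get_obs(); print(o['joints'],o['orientation'],Ro.from_rotvec(o['orientation']).as_matrix())
r=shot('wrist','w7'); np.save('pics/w7p.npy',np.r_[o['ee_pos'],o['orientation']]); 
cv2.imwrite('pics/w7b.png',cv2.resize(r['frame'],(800,600),interpolation=cv2.INTER_CUBIC))
r=shot('top','t7'); 
cv2.imwrite('pics/t7b.png',cv2.resize(r['frame'][155:240,275:365],None,fx=7,fy=7,interpolation=cv2.INTER_CUBIC))
D=np.load('pics/s6.npz');K,T=D['K'],D['T']
print('cap',atz(K,T,249.5+184.5/7,189.5+270.5/7,92))
print('base? ',[proj(K,T,(437,-305.5,z)) for z in (22,92)])
E
```

```text
8.15 [ 441.15958998 -303.78800187  293.03511236] [-0.92892574 -0.30830777 -0.22647039] 46.862248185034474
87.21234822433773 146.04478374057337
[-6.02845862e-01  2.99707499e-01  1.86989934e-01  1.45760752e+00
 -3.73939352e-04 -1.70597009e-02] [ 9.06954460e-01  3.00747973e+00 -7.85089202e-04] [[-8.33277621e-01  5.52854750e-01  1.76157014e-04]
 [ 5.52854583e-01  8.33277552e-01 -5.75214069e-04]
 [-4.64797516e-04 -3.81923798e-04 -9.99999819e-01]]
cap [ 434.36194275 -310.61083372   92.        ]
base?  [(np.float64(274.4309151078804), np.float64(245.3019633387935)), (np.float64(274.81792691177276), np.float64(227.2789023434119))]
```

View pics/w7b.png

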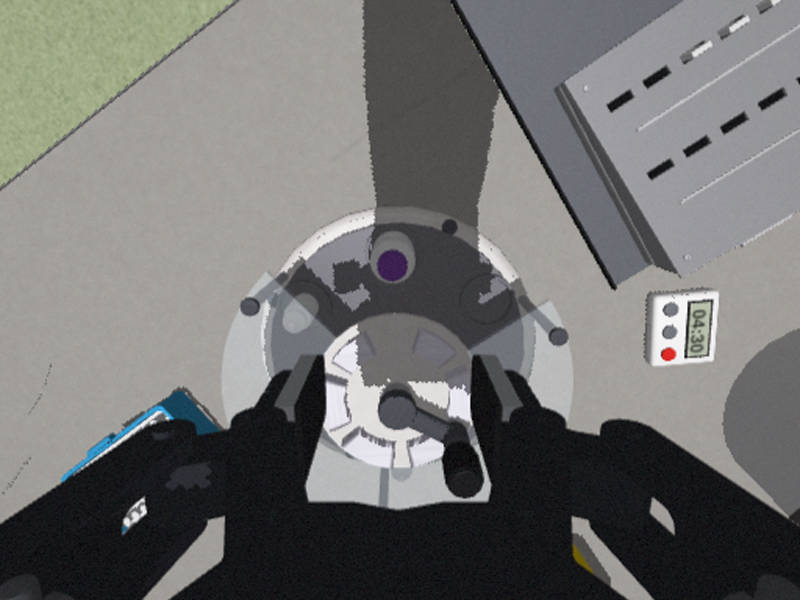

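View pics/t7b.png

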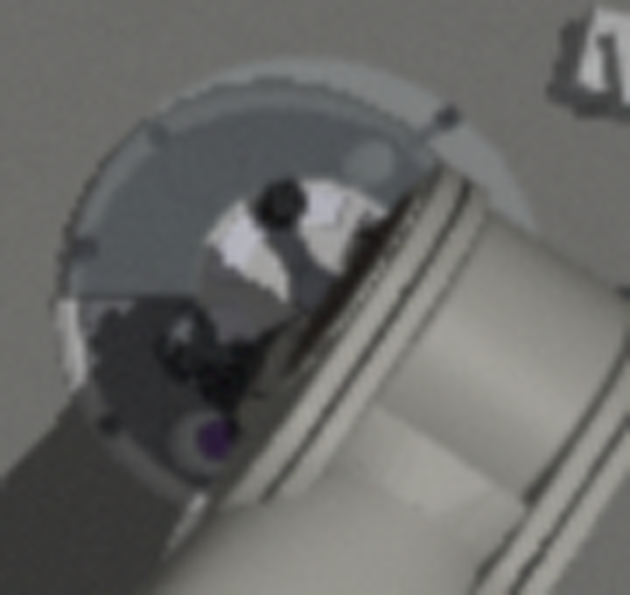

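Run:
```python
from h import *
p=np.load('pics/w7p.npy'); K,T=wT('w7',p); s=512/800
def w(x,y,z): return atz(K,T,(x+.5)*s-.5,(y+.5)*s-.5,z).round(1)
print('wr cap',w(392,265,92),'hub',w(399,408,130),'knob',w(464,475,179))
D=np.load('pics/top0.npz');K,T=D['K'],D['T']
print('top cap',atz(K,T,275+216.5/7-.5,155+440.5/7-.5,92), 'knob',atz(K,T,275+280.5/7-.5,155+203.5/7-.5,179))
```

```text
wr cap [ 434.6 -305.2   92. ] hub [ 511.6 -350.5  130. ] knob [ 545.7 -328.6  179. ]
top cap [ 435.55746395 -305.77301919   92.        ] knob [ 551.06573448 -327.89810064  179.        ]
```

Emit:
send_rows(plan=[[[-0.02,-0.008,-0.18],[0,0,0],0.1],[[-0.02,-0.008,-0.36],[0,0,0],0.1],[[-0.02,-0.008,-0.5],[0,0,0],0.1],[[-0.02,-0.008,-0.5],[0,0,0],0.1]])

```text
time: 8.75
ee_pos: [432.5, -304.1, 140.0]
orientation: [-0.904, -3.001, -0.004]
contact_force: [0.1, -0.7, 0.9]
grip_width: 47.1
```

```bash
python3 st.py
python3 - <<'E'
from h import *
o=readout.get_obs()
r=shot('wrist','w8'); np.save('pics/w8p.npy',np.r_[o['ee_pos'],o['orientation']]); 
cv2.imwrite('pics/w8b.png',cv2.resize(r['frame'],(800,600),interpolation=cv2.INTER_CUBIC))
E
```

```text
8.75 [ 432.49840192 -304.08646073  140.00351756] [ 0.13394259 -0.74114972  0.92712536] 47.08894662252563
94.36699463058817 149.13382064022198
```

View pics/w8b.png

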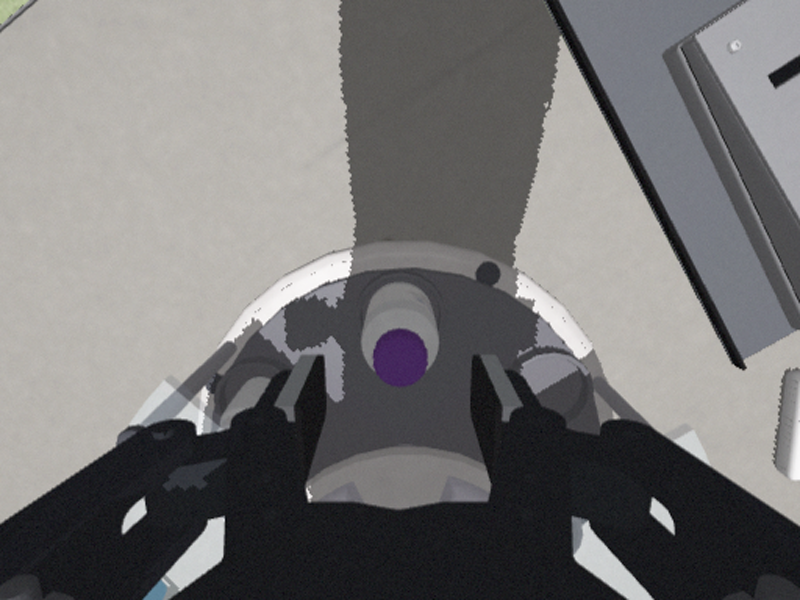

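Run:
```python
from h import *
p=np.load('pics/w8p.npy'); K,T=wT('w8',p); s=512/800
print(atz(K,T,400.5*s-.5,357.5*s-.5,92), readout.get_obs()['ee_pos'])
```

```text
[ 433.63539866 -304.51775936   92.        ] [ 434.2401121  -305.29792403  142.6415115 ]
```

Emit:
send_rows(plan=[[[0,0,-0.11],[0,0,0],0.1],[[0,0,-0.18],[0,0,0],0.1],[[0,0,-0.216],[0,0,0],0.1],[[0,0,-0.216],[0,0,0],-0.1],[[0,0,-0.216],[0,0,0],-0.3]])

```text
time: 9.43
ee_pos: [436.0, -306.5, 80.2]
orientation: [0.903, 3.006, -0.002]
contact_force: [0.7, -0.6, -0.5]
grip_width: 31.9
```

Emit:
send_rows(plan=[[[0,0,0],[0,0,0],-0.4],[[0,0,0],[0,0,0],-0.4],[[0,0,0],[0,0,0],-0.4]])

```text
time: 9.8
ee_pos: [436.0, -306.5, 80.1]
orientation: [0.902, 3.006, -0.002]
contact_force: [0.0, 0.3, 6.5]
grip_width: 31.8
```

Emit:
send_rows(plan=[[[0,0,0.02],[0,0,0],-0.6],[[0,0,0.06],[0,0,0],-0.6],[[0,0,0.12],[0,0,0],-0.6],[[0,0,0.18],[0,0,0],-0.6],[[0,0,0.18],[0,0,0],-0.6]])

```text
time: 10.42
ee_pos: [435.9, -306.4, 134.4]
orientation: [0.902, 3.006, -0.002]
contact_force: [0.1, -0.1, -0.9]
grip_width: 32.3
```

```bash
python3 st.py
python3 - <<'E'
from h import *
r=shot('wrist','w9'); cv2.imwrite('pics/w9b.png',cv2.resize(r['frame'],(800,600),interpolation=cv2.INTER_CUBIC))
r=shot('scene','s9'); cv2.imwrite('pics/s9b.png',cv2.resize(r['frame'][170:290,240:360],None,fx=5,fy=5,interpolation=cv2.INTER_CUBIC))
E
```

```text
10.425 [ 435.93422764 -306.42652669  134.38071887] [ 0.06417119 -0.13146673 -0.91610208] 32.30284077885239
90.21759243413507 149.2900133431114
```

View pics/w9b.png

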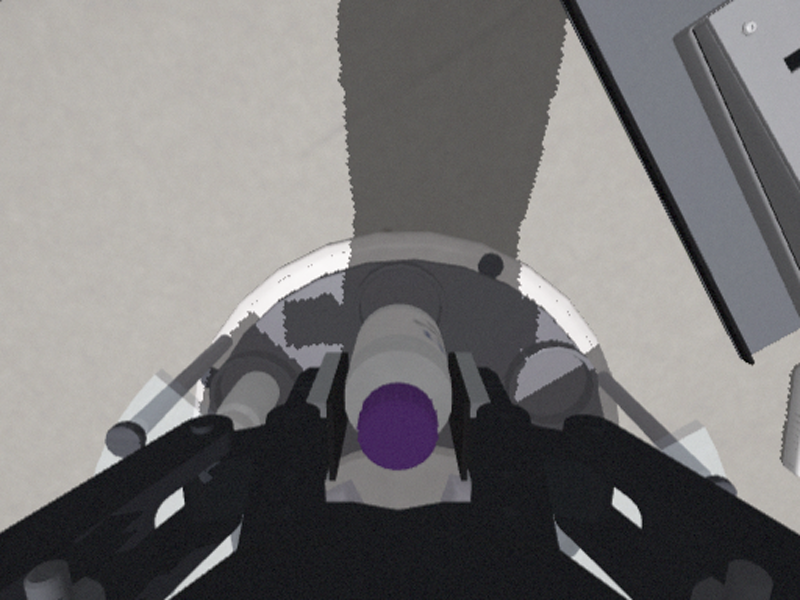

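View pics/s9b.png

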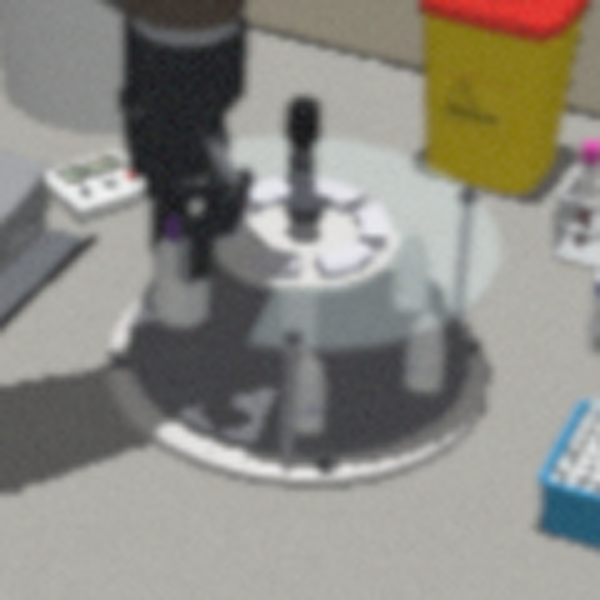

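Emit:
send_rows(plan=[[[0,0,0.08],[0,0,0],-0.6],[[0,0,0.2],[0,0,0],-0.6],[[0,0.03,0.32],[0,0,0],-0.6],[[0.02,0.12,0.4],[0,0,0],-0.6],[[0.04,0.26,0.4],[0,0,0],-0.6]])

```text
time: 11.15
ee_pos: [447.9, -228.1, 253.8]
orientation: [0.906, 3.005, -0.001]
contact_force: [0.8, -0.4, -1.1]
grip_width: 32.2
```

Emit:
send_rows(plan=[[[0.02,0.15,0],[0,0,0],-0.6],[[0.04,0.3,0],[0,0,0],-0.6],[[0.06,0.45,0],[0,0,0],-0.6],[[0.08,0.6,0],[0,0,0],-0.6],[[0.1,0.75,0],[0,0,0],-0.6]])

```text
time: 11.78
ee_pos: [476.4, -1.2, 251.5]
orientation: [-0.903, -3.007, 0.001]
contact_force: [1.3, -0.2, -1.3]
grip_width: 32.2
```

Emit:
send_rows(plan=[[[0.02,0.15,0],[0,0,0],-0.6],[[0.04,0.3,0],[0,0,0],-0.6],[[0.06,0.45,0],[0,0,0],-0.6],[[0.08,0.6,0],[0,0,0],-0.6],[[0.1,0.75,0],[0,0,0],-0.6]])

```text
time: 12.4
ee_pos: [506.5, 223.6, 251.2]
orientation: [-0.903, -3.007, 0.002]
contact_force: [0.7, -0.6, -0.1]
grip_width: 32.2
```

```bash
python3 st.py
```

```text
12.4 [506.45052556 223.60601503 251.2490332 ] [ 0.72507568 -0.57403962 -0.09037866] 32.2376609423656
576.1491435788164 90.70106016216593
```

Emit:
send_rows(plan=[[[0.015,0.15,0],[0,0,0],-0.6],[[0.03,0.3,0],[0,0,0],-0.6],[[0.045,0.43,0],[0,0,0],-0.6],[[0.047,0.52,-0.1],[0,0,0],-0.6],[[0.047,0.52,-0.2],[0,0,0],-0.6]])

```text
time: 13.02
ee_pos: [520.3, 380.5, 190.0]
orientation: [-0.898, -3.009, 0.001]
contact_force: [0.6, -1.0, -0.8]
grip_width: 32.0
```

Run:
```python
from h import *
r=shot('wrist','w10'); o=readout.get_obs(); np.save('pics/w10p.npy',np.r_[o['ee_pos'],o['orientation']]); print(o['time'],o['ee_pos'],o['joints'])
r=shot('wrist','w10'); cv2.imwrite('pics/w10b.png',cv2.resize(r['frame'],(800,600),interpolation=cv2.INTER_CUBIC))
K,T=wT('w10',np.load('pics/w10p.npy'))
print(np.array(proj(K,T,(520.6,383,3)))/.64)
r=shot('scene','s10'); cv2.imwrite('pics/s10b.png',cv2.resize(r['frame'],(800,600),interpolation=cv2.INTER_CUBIC))
```

```text
13.075 [518.25382262 377.92449208 184.81794643] [ 6.30078621e-01  5.65407105e-01  3.14231394e-01  1.33001555e+00
 -1.26667110e-05  1.21131540e+00]
[409.64301292 277.19026872]
```

View pics/w10b.png

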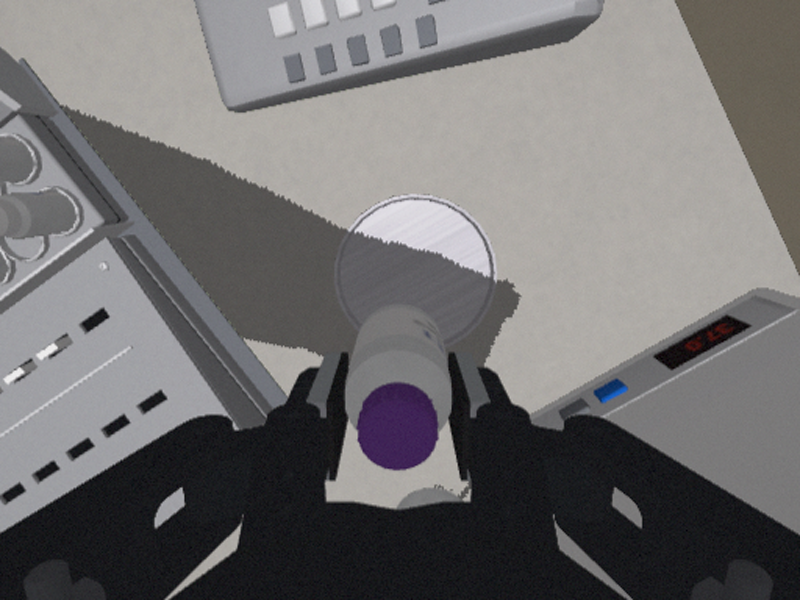

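View pics/s10b.png

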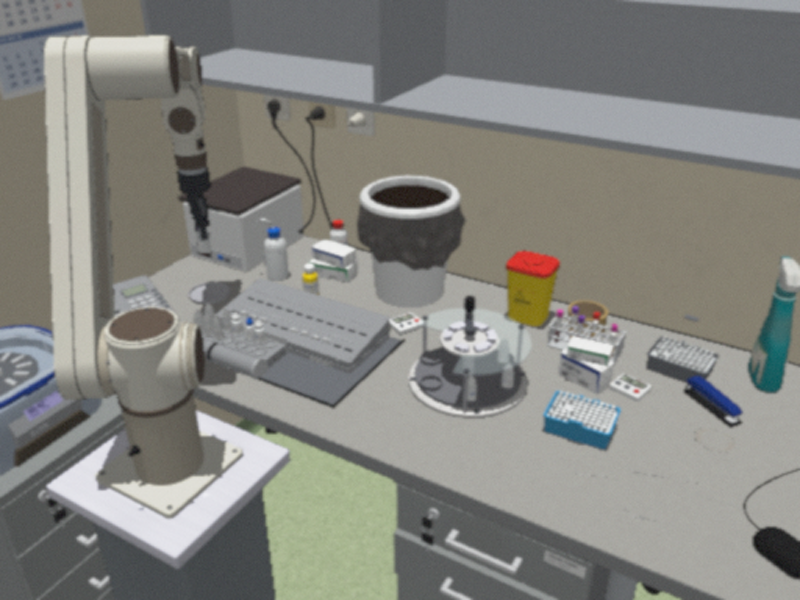

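Emit:
send_rows(plan=[[[0.008,0.017,-0.12],[0,0,0],-0.6],[[0.008,0.017,-0.24],[0,0,0],-0.6],[[0.008,0.017,-0.33],[0,0,0],-0.6],[[0.008,0.017,-0.36],[0,0,0],-0.6],[[0.008,0.017,-0.36],[0,0,0],-0.6]])

```text
time: 13.8
ee_pos: [523.9, 383.3, 85.3]
orientation: [0.904, 3.008, 0.001]
contact_force: [-0.4, -0.6, -0.1]
grip_width: 31.9
```

```bash
python3 st.py
```

```text
13.8 [523.9049354  383.33246429  85.32412805] [-0.38541263 -0.58656569 -0.06964549] 31.869787953029473
735.9060253720481 89.18987108594813
```

Emit:
send_rows(plan=[[[0,0,-0.035],[0,0,0],-0.6],[[0,0,-0.06],[0,0,0],-0.6],[[0,0,-0.068],[0,0,0],-0.6],[[0,0,-0.07],[0,0,0],-0.6],[[0,0,-0.07],[0,0,0],-0.6]])

```text
time: 14.42
ee_pos: [523.5, 383.5, 63.7]
orientation: [0.903, 3.009, 0.0]
contact_force: [-0.3, 0.2, -0.8]
grip_width: 32.3
```

Emit:
send_rows(plan=[[[0,0,-0.004],[0,0,0],-0.6],[[0,0,-0.006],[0,0,0],-0.6],[[0,0,-0.006],[0,0,0],-0.6]])

```text
time: 14.8
ee_pos: [523.4, 383.4, 61.7]
orientation: [-0.903, -3.009, 0.0]
contact_force: [0.3, 0.6, 0.0]
grip_width: 31.9
```

Emit:
send_rows(plan=[[[0,0,-0.002],[0,0,0],-0.6],[[0,0,-0.004],[0,0,0],-0.6],[[0,0,-0.004],[0,0,0],-0.6]])

```text
time: 15.18
ee_pos: [523.5, 383.5, 61.2]
orientation: [0.903, 3.009, 0.001]
contact_force: [-1.2, -0.6, 5.3]
grip_width: 32.0
```

Contact at 61.2 as predicted (+5 N). Release gradually.

Emit:
send_rows(plan=[[[0,0,0],[0,0,0],-0.2],[[0,0,0],[0,0,0],-0.1],[[0,0,0],[0,0,0],0.0],[[0,0,0],[0,0,0],0.2],[[0,0,0],[0,0,0],0.2]])

```text
time: 15.8
ee_pos: [523.4, 383.4, 60.4]
orientation: [-0.903, -3.009, 0.0]
contact_force: [-0.6, 0.4, 0.8]
grip_width: 51.2
```

Emit:
send_rows(plan=[[[0,0,0.05],[0,0,0],0.2],[[0,0,0.15],[0,0,0],0.2],[[0,0,0.3],[0,0,0],0.2],[[0,0,0.45],[0,0,0],0.2],[[0,0,0.6],[0,0,0],0.2]])

```text
time: 16.42
ee_pos: [523.4, 383.4, 243.5]
orientation: [0.903, 3.008, 0.002]
contact_force: [0.8, 0.3, -0.1]
grip_width: 51.3
```

```bash
python3 st.py
python3 - <<'E'
from h import *
r=shot('scene','s11'); f=r['frame']
a=cv2.resize(f[150:210,105:185],(800,600),interpolation=cv2.INTER_CUBIC); cv2.imwrite('pics/s11a.png',a)
cv2.imwrite('pics/s11b.png',cv2.resize(f[170:290,240:360],None,fx=5,fy=5,interpolation=cv2.INTER_CUBIC))
o=readout.get_obs(); np.save('pics/w11p.npy',np.r_[o['ee_pos'],o['orientation']])
r=shot('wrist','w11'); cv2.imwrite('pics/w11b.png',cv2.resize(r['frame'],(800,600),interpolation=cv2.INTER_CUBIC))
K,T=wT('w11',np.load('pics/w11p.npy')); print([np.array(proj(K,T,(520.6,383,z)))/.64 for z in (3,73)])
E
```

```text
16.425 [523.38308249 383.41537328 243.49338421] [ 0.76341386  0.31945709 -0.07109887] 51.27604796224959
735.9817334321482 89.23058425327201
[array([389.23005052, 254.28981586]), array([388.65135096, 272.94825751])]
```

View pics/s11a.png

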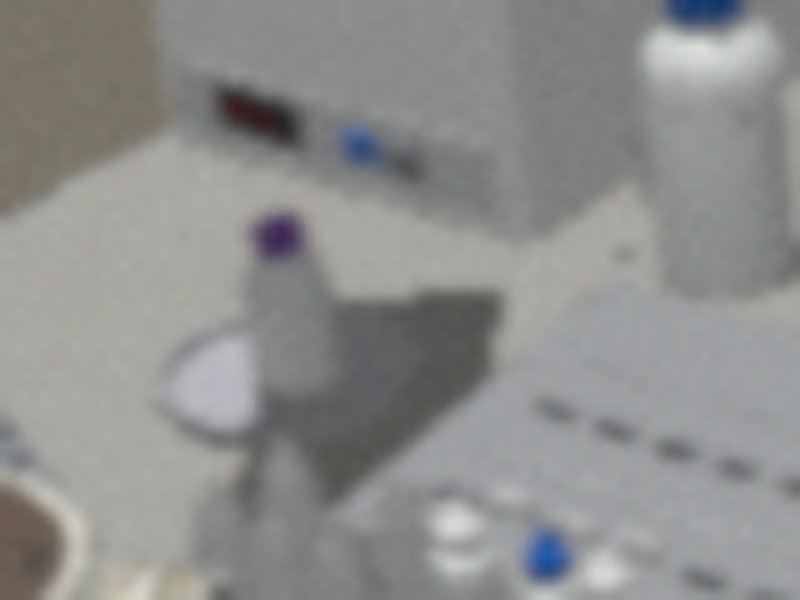

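View pics/s11b.png

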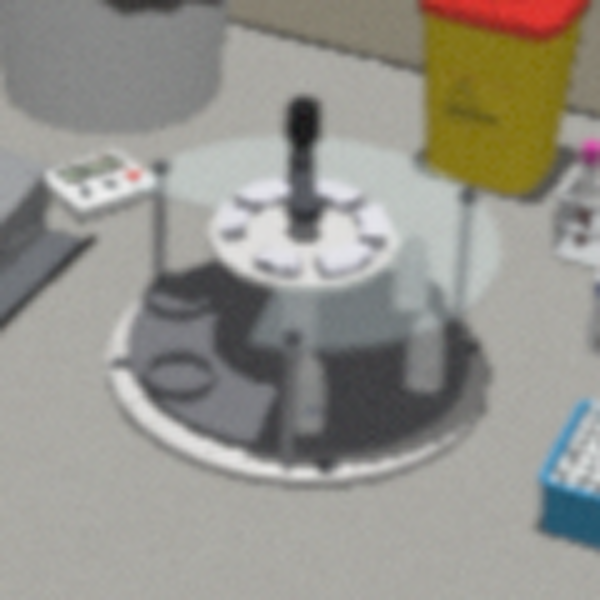

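View pics/w11b.png

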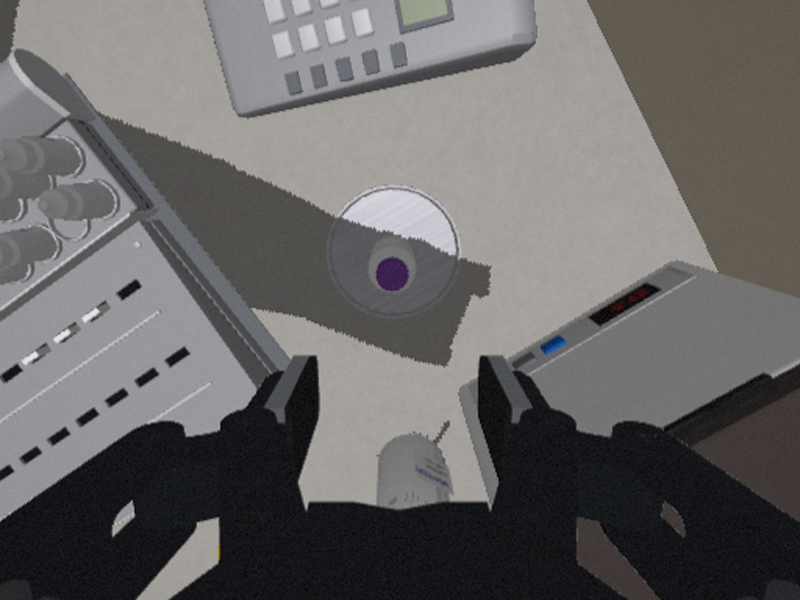

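```bash
python3 -c "
from h import *
o=readout.get_obs(); print(o['time'],abs(o['qd']).max()); print(manip.sign_off())"
```

```text
16.525 0.09317550180497632
the job is handed in; nothing more can be done
None
```

The wide bottle is standing in the steel dish, and I handed the job in at about 16.5 s of the 58 s allowed. `sign_off` gives no verdict, so these are my own checks.

**What I did**
- Gripped the knob, lifted the plunger about 12 mm and turned the carousel clockwise.
- Let the plunger ride on the ring and pushed the loose knob until the notch caught. The push force rose to about 10 N while the hand hardly moved.
- Lifted the bottle straight out through the window, set it in the dish with about 5 N of contact, opened the gripper and backed off upward.

**Last checks**
- **Bottle:** the wrist picture shows it upright and close to the centre of the dish. Contact came at the height I had worked out for the dish floor.
- **Plunger:** in the scene picture the knob sits at its home height. This was read from the image only, not measured directly.
- **Vials and bystanders:** two vials were clear and upright in the last picture; a piece of the carousel hid the third. The timer and wash bottle looked untouched. Only the edge of the tip box was in that last view, and it looked unmoved.
- **Disagreements:** the scene camera put the bottle's cap about 5 mm off the top and wrist readings. I went with those two and the grasp was centred. From the images I expected the notch about 3 degrees from where it caught, and I went by the feel.

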